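# Park the vegetable cutter's sprung pusher half-way

## Task

One of the two vegetable cutters is already parked for rinsing: its sprung pusher stands half-way, held by the dropped stop pin. Park the other one the same way: push its pusher with the fingertips all the way to its far stop, then let it go so that it springs back and latches half-way on its pin. Only push, grasp nothing, and leave the parked cutter and the loose things on the table alone.

Things in the scene. Friction and masses are not known exactly. Their poses are not given: they have to be found in the camera images.
- cutter: the cutter whose pusher is still at its near end: bench vegetable cutter fixed to the table: white trough 116 mm wide on feet, steel blade-grid frame 116 mm high at its far end, stop-pin bracket on its +y side out to y = 80 mm, 113 mm high. Origin on the table; the trough runs from x = -130 to +100 mm; x is the pushing direction (push plate to blade grid), z up.
- cutter_push_face (a point): middle of the steel push plate on the end of the unparked cutter's pusher block that looks away from the blade grid, 70 mm above the table, moving with the pusher. The block is 92 mm wide, 100 mm long, its plate is upright from 27 to 95 mm above the table and 84 mm wide; the point's x axis is the pushing direction, into the plate.
- cutter_pusher (a joint): position of the unparked cutter's pusher along its trough in m: 0 = sprung back at the near end, 0.070 = at its far stop, 0.040 = parked half-way against the stop pin. A spring draws it back towards 0 with 3 N at 0 and about 7 N at 0.070; damping adds 18 N per m/s. Starts at 0.
- cutter_pin (a joint): height of the unparked cutter's stop pin in m, 0 = raised (riding on the pusher's bar), 0.008 = dropped behind the bar's shoulder. It is sprung downwards and drops by itself once the pusher is farther than 0.040, and then stops the returning pusher at 0.040. Starts at 0.
- parked_cutter: second, alike cutter, already parked half-way: bench vegetable cutter fixed to the table: white trough 116 mm wide on feet, steel blade-grid frame 116 mm high at its far end, stop-pin bracket on its +y side out to y = 80 mm, 113 mm high. Origin on the table; the trough runs from x = -130 to +100 mm; x is the pushing direction (push plate to blade grid), z up.
- parked_cutter_pusher (a joint): position of the already parked cutter's pusher along its trough in m: 0 = sprung back at the near end, 0.070 = at its far stop, 0.040 = parked half-way against the stop pin. A spring draws it back towards 0 with 3 N at 0 and about 7 N at 0.070; damping adds 18 N per m/s. Starts parked at 0.040.
- parked_cutter_pin (a joint): height of the already parked cutter's stop pin in m, 0 = raised (riding on the pusher's bar), 0.008 = dropped behind the bar's shoulder. It is sprung downwards and drops by itself once the pusher is farther than 0.040, and then stops the returning pusher at 0.040. Starts dropped.
- vial: loose clear vial with black cap, 25 mm across, 61 mm high, standing between the two cutters; origin under its middle
- roll: loose paper label roll lying flat, 68 mm across, 30 mm high; origin under its middle
- flask: loose steel flask, 63 mm across, 148 mm high; origin under its middle
- thermometer: loose probe thermometer lying flat, 194 mm long, 16 mm high; origin under its middle
- snap_box: loose clear plastic food box, 111x96 mm, 63 mm high; origin under its middle
- glass_1: loose dark green tumbler, 80 mm across, 112 mm high; origin under its middle
- dial_timer: loose dial timer, 72 mm across, 47 mm high; origin under its middle

How it is judged:
On the way, in this order (a step that is already met when the one before it is completed fails the run):
1. the unparked cutter's pusher is pushed to its far stop (value of joint cutter_pusher above 0.066 m), for 0.1 s.
2. it is let go and latches half-way on its dropped pin (value of joint cutter_pusher between 0.036 and 0.044 m and value of joint cutter_pin above 0.006 m and contact force between each of the arm, the fingers and cutter below 0.1 N), for 0.3 s.
At the end, for the whole second after the job is handed in: Both cutters' pushers stand half-way (0.040 m, within 4 mm) at rest, each with its stop pin dropped (more than 0.006 m) (value of joint cutter_pusher between 0.036 and 0.044 m and value of joint each of cutter_pin, parked_cutter_pin above 0.006 m and value of joint parked_cutter_pusher between 0.036 and 0.044 m and velocity of joint cutter_pusher between -0.01 and 0.01 m/s); the robot touches nothing.
It fails at once if the parked cutter's pusher is moved by more than 4 mm from its parked place (value of joint parked_cutter_pusher below 0.036 m or value of joint parked_cutter_pusher above 0.044 m).
It fails at once if a loose thing on the table is lifted, carried or moved by more than 30 mm (distance of any of vial, roll, flask, thermometer, snap_box, glass_1, dial_timer from where it was at the start of the episode above 0.03 m).
It fails at once if a loose thing on the table is tipped over (angle between any of vial, roll, flask, snap_box, glass_1, dial_timer's own z axis and vertical above 0.5 rad).
It also fails if it takes over 32 s, if anything falls off the work surface, if the arm or the gripper's body presses on something with over 40 N, if the wrist force passes 120 N, or if a joint passes its speed limit or range.

## Robot

A 6-joint arm with a two-finger parallel gripper is mounted at the origin on the work surface; the furniture and walls round the work are solid. World frame = base frame: x ahead of the robot, y to its left, z up, the work surface at z = 0. Lengths are in m, angles in rad, forces in N, time in s.
With the tool pointing down it reaches from about 0.3 to 0.85 m from the base axis. Payload 4.2 kg.
Tool frame: the origin (TCP) lies between the finger pads; the fingertips stand 19 mm ahead of it and the grasp point (between the pads) is the TCP; z points along the fingers, y is the line along which they close (so a half turn about z gives the same grasp; the last joint's range is limited). The gripper opens to 91 mm and grips with 3 to 60 N. Pads are 32 mm wide; open, the fingers measure 118 mm over their backs; the gripper's body (76 mm by 178 mm) begins 60 mm behind the grasp point.
Start: joints at [-1.143, 0.32, 1.565, -0, 1.257, -0.02], TCP at [0.249, -0.518, 0.233] pointing down, gripper open.
Joint ranges: [-3.11, 3.11], [-0.84, 2.01], [0.21, 2.61], [-1.34, 4.49], [0.05, 2.63], [-2.56, 2.56]. Speed limits (rad/s): [2.57, 2.57, 3.14, 3.14, 3.14, 3.14].

## Interface

Orientations are given as a unit quaternion [x, y, z, w].
In Python, from bench import readout, eyes, close_job gives the robot as it stands. The module is installed in compiled form; this text tells all that it offers.
- The arm moves only by the shell command python3 -m crank 'ROWS' [OPENING]. ROWS is JSON, a list of rows, each an object with "linear": the shift along the tool's x, y, z as a fraction of full scale, a list of three; "twist": the turn, a rotation vector about the tool's x, y, z as a fraction of full scale, a list of three. In form: [{"linear": [tx, ty, tz], "twist": [rx, ry, rz]}, ...]. A call has 1 to 12 rows; each row is the pose to reach, as a shift and turn from the pose commanded when the call began, along the tool's axes at that moment, turning the shorter way round; what a row does not reach only later rows make up. Full scale, the value 1, is 15 cm for a shift and 360 degrees for a turn. A row lasts 1/10 s, in which the tool goes at most 50 mm and 8.59 degrees, less where a joint would pass 70% of its speed; a pose out of reach is approached as far as the arm can. A call with a number of a shift or a turn outside -1 to 1 is refused whole. A call with a gripper value outside its range is refused whole. OPENING is the opening, from -1 (shut) to 1 (fully open), set as the call begins (- or left out, the last holds). The fingers move at their own pace and stop on an object; the grip force is fixed at half the most. Time passes only in rows, so rows that repeat a pose let the fingers close. It gives the time, the measured TCP pose, the force, the opening and the grip force at its end, in the units of the state.
- readout.get_state(): the state, without advancing time (a new reading comes with each control period).
- eyes.get_image(name): name is "scene" or "side" or "wrist"; returns a dict with "color" (384x512x3 uint8, red, green, blue), "mtx" (3x3 intrinsics, pixels), "R" (3x3) and "t" (3): a world point X has camera coordinates R X + t; the wrist camera has in their place "T_tool_cam" (4x4, takes a point from camera to tool coordinates, whose origin is the TCP and whose axes are the flange's). Camera axes: x right, y down, z forward; pixel columns grow to the right and rows downward; lengths in m; the calibration is good to about 2 mm. A picture is of the moment at which its call begins: read the wrist's pose just before it. There is no depth.
- close_job(): hands the job in; it is judged then, once.
Trained networks look in the newest picture that a camera, given by its name, has taken for a name from the list of things; names that differ only in an ending like _2 or _b are one class to them, and where a whole thing is asked for, a point or a joint stands for the part that bears it (a point fixed in the world has none). Each returns a list of dicts, best first, with "p" (0 to 1); they miss things now and then, are a little off and sometimes report something else, mostly with a low value. They report only what shows in the picture. A call takes as long as a camera call.
- eyes.find_in(camera, label): "location" ([row, column] in pixels, amid what is visible of it).
- eyes.outline_of(camera, label): "mask" (384x512 bool, what is visible of it) and "location" ([row, column] in pixels, amid what is visible of it).
- eyes.spot_point(camera, label): "location" ([row, column] in pixels: a listed point, or the origin of a listed thing).
The state is a dict: "clock": time; "qpos": joint angles; "qvel": joint speeds; "tau": joint torques, N m; "eef_pos": TCP position; "eef_rot": TCP orientation; "wrist_force": force on the tool from outside, world axes, zero at the start; "moment": the same for the moment, N m; "grip_width": finger opening in m; "grip_force": force on a finger pad.
Only numpy, scipy, OpenCV 4.12 (cv2) and the standard library are available. Lean on these libraries where they do the work, as an engineer would, in place of code of your own. Each camera call takes 0.05 s, during which the arm holds its last target. There are 200 camera calls.

## Working session

There is one attempt and no reset: what is moved stays moved. The work goes in short steps, Python scripts to look and compute and a shell command to move; the robot and the scene stay as the last step left them, time stands still between calls to the robot, and variables do not carry over. Pictures are saved under pics/ and viewed, at most 10 in all, crops included, and the job is handed in when it is done.

```bash
mkdir -p pics
python3 - <<'E'
from bench import readout, eyes
import cv2, numpy as np
s=readout.get_state(); print({k:np.round(v,3).tolist() for k,v in s.items()})
ims=[]
for c in ("scene","side"):
    d=eyes.get_image(c); cv2.imwrite(f"pics/{c}.png",d["color"][:,:,::-1])
    print(c,d["mtx"].round(1).tolist(),d["R"].round(3).tolist(),d["t"].round(3).tolist())
    for l in ("cutter_push_face","cutter","parked_cutter","vial"):
        print(l,[(np.round(r["location"],1).tolist(),round(r["p"],2)) for r in eyes.spot_point(c,l)])
E
```

```text
{'clock': 0.0, 'qpos': [-1.143, 0.32, 1.566, -0.0, 1.257, -0.02], 'qvel': [0.001, 0.0, 0.002, 0.001, 0.002, 0.0], 'tau': [0.001, -41.245, -23.197, 0.073, 0.046, -0.0], 'eef_pos': [0.249, -0.518, 0.232], 'eef_rot': [0.975, 0.222, -0.0, -0.001], 'wrist_force': [-0.48, -0.2, 0.479], 'moment': [0.009, 0.024, -0.006], 'grip_force': 0.0, 'grip_width': 0.091}
scene [[373.4, 0.0, 252.7], [0.0, 373.4, 198.2], [0.0, 0.0, 1.0]] [[-0.885, -0.466, -0.018], [-0.239, 0.485, -0.841], [0.401, -0.74, -0.54]] [0.4, 0.135, 1.14]
cutter_push_face [([215.1, 234.9], 0.96), ([202.4, 223.1], 0.26)]
cutter [([228.1, 198.3], 0.67), ([279.0, 175.9], 0.35)]
parked_cutter [([177.8, 251.4], 0.57)]
vial [([200.7, 224.1], 0.5)]
side [[358.8, 0.0, 263.1], [0.0, 358.8, 190.1], [0.0, 0.0, 1.0]] [[0.865, -0.502, 0.004], [-0.247, -0.432, -0.867], [0.437, 0.749, -0.497]] [-0.362, 0.182, 1.257]
cutter_push_face [([173.2, 249.7], 0.71)]
cutter [([179.0, 265.8], 0.78)]
parked_cutter [([224.4, 318.9], 0.79)]
vial [([199.1, 289.7], 0.57)]
```

View pics/scene.png

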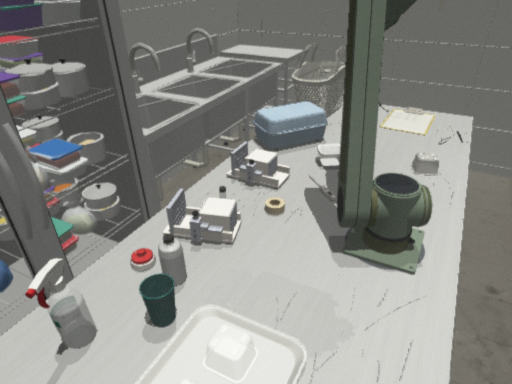

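View pics/side.png

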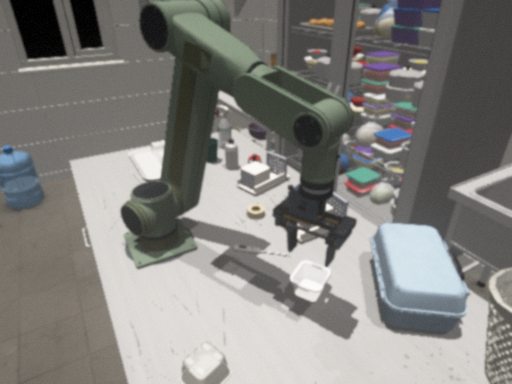

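The scene view shows the near cutter (block at about col 203–237, row 212) with its block at the trough's near end, so it is the unparked one. The far cutter (col 258, row 165) has its block advanced, so it is parked. The networks agree. Next I triangulate.

```bash
cat > h.py <<'E'
from bench import readout, eyes
import cv2, numpy as np
from scipy.spatial.transform import Rotation as Rot
def cam(c):
    d=eyes.get_image(c); return d
def P(d): return d["mtx"]@np.c_[d["R"],d["t"]]
def tri(d1,p1,d2,p2):
    X=cv2.triangulatePoints(P(d1),P(d2),np.array(p1[::-1],float),np.array(p2[::-1],float))[:,0]; return X[:3]/X[3]
def onplane(d,p,z):
    r=d["R"].T@np.linalg.solve(d["mtx"],[p[1],p[0],1]); c=-d["R"].T@d["t"]; return c+r*(z-c[2])/r[2]
def proj(d,X):
    x=P(d)@np.r_[X,1]; return x[:2]/x[2]
E
python3 - <<'E'
from h import *
a=cam("scene");b=cam("side")
for l in ("cutter_push_face","cutter","parked_cutter","vial","roll","flask","thermometer","snap_box","dial_timer","glass_1"):
    pa=eyes.spot_point("scene",l);pb=eyes.spot_point("side",l)
    z=0.07 if "face" in l else 0
    print(l,"scene",[(onplane(a,r["location"],z)[:2].round(3).tolist(),round(r["p"],2)) for r in pa[:2]],"side",[(onplane(b,r["location"],z)[:2].round(3).tolist(),round(r["p"],2)) for r in pb[:2]])
    if pa and pb: print("   tri",tri(a,pa[0]["location"],b,pb[0]["location"]).round(3))
big=cv2.resize(a["color"][150:260,150:300,::-1],None,fx=5,fy=5,interpolation=cv2.INTER_CUBIC); cv2.imwrite("pics/crop1.png",big)
E
```

```text
cutter_push_face scene [([0.428, 0.156], 0.58)] side [([0.446, 0.165], 0.81)]
   tri [0.434 0.153 0.072]
cutter scene [([0.543, 0.2], 0.88), ([0.555, 0.033], 0.61)] side [([0.558, 0.184], 0.72), ([0.571, 0.034], 0.44)]
   tri [ 0.556  0.189 -0.007]
parked_cutter scene [([0.549, -0.181], 0.69)] side [([0.546, -0.185], 0.62)]
   tri [ 0.549 -0.182 -0.002]
vial scene [] side [([0.557, 0.021], 0.49), ([0.312, -0.455], 0.4)]
roll scene [([0.387, -0.022], 0.86)] side [([0.393, 0.5], 0.69), ([0.383, -0.02], 0.54)]
   tri [0.282 0.194 0.158]
flask scene [([0.478, 0.398], 0.77)] side [([0.458, 0.351], 0.56), ([0.406, 0.514], 0.44)]
   tri [ 0.482  0.389 -0.017]
thermometer scene [] side [([0.276, -0.221], 0.74), ([0.402, 0.508], 0.43)]
snap_box scene [([0.323, -0.444], 0.97)] side [([0.326, -0.442], 0.76), ([0.592, 0.375], 0.58)]
   tri [ 0.324 -0.443  0.001]
dial_timer scene [([0.596, 0.418], 0.67)] side [([0.596, 0.405], 0.38)]
   tri [ 0.601  0.414 -0.005]
glass_1 scene [([0.417, 0.532], 0.77)] side [([0.408, 0.487], 0.62)]
   tri [ 0.425  0.523 -0.017]
```

View pics/crop1.png

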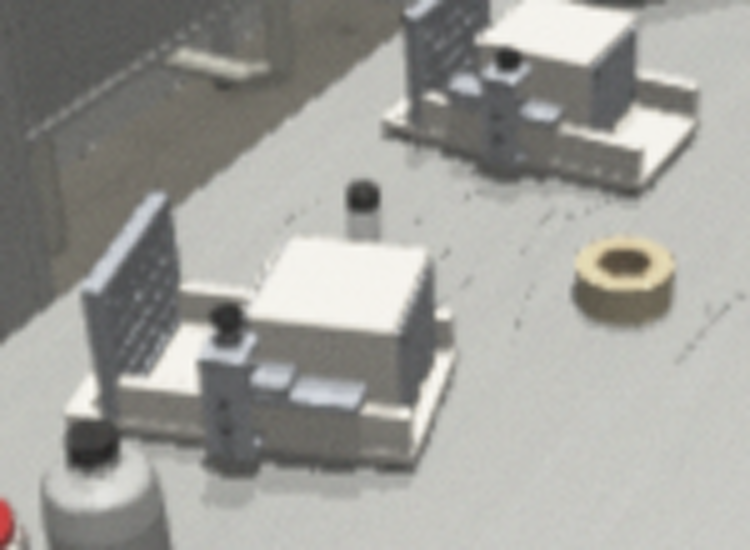

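The crop shows the unparked block's top face with corners near crop px (430,245), (398,332), (245,315) and (297,238). Its push plate faces right, towards the roll. I'll fit the pose from these corners.

Run:
```python
from h import *
from scipy.optimize import least_squares
a=cam("scene");b=cam("side")
pts=np.array([(430,245),(398,332),(245,315),(297,238)])/5+150
loc=np.array([(0,-.046),(0,.046),(.1,.046),(.1,-.046)])
def f(p):
    x,y,t,z=p;c,s=np.cos(t),np.sin(t)
    W=np.c_[x+c*loc[:,0]-s*loc[:,1],y+s*loc[:,0]+c*loc[:,1],np.full(4,z)]
    return np.r_[(np.array([proj(a,w) for w in W])-pts).ravel()]
r=least_squares(f,[.434,.153,.3,.1]);print(r.x.round(3),np.degrees(r.x[2]),r.fun.round(1))
cv2.imwrite("pics/crop2.png",cv2.resize(b["color"][110:260,190:340,::-1],None,fx=4,fy=4,interpolation=cv2.INTER_CUBIC))
s=readout.get_state();print(Rot.from_quat(s["eef_rot"]).as_matrix().round(3))
```

```text
[0.466 0.108 0.272 0.053] 15.598006083241719 [ 0.7  1.3 -0.1 -0.5  0.5 -0.5 -1.1 -0.3]
[[ 0.901  0.433 -0.   ]
 [ 0.433 -0.901 -0.   ]
 [-0.     0.    -1.   ]]
```

View pics/crop2.png

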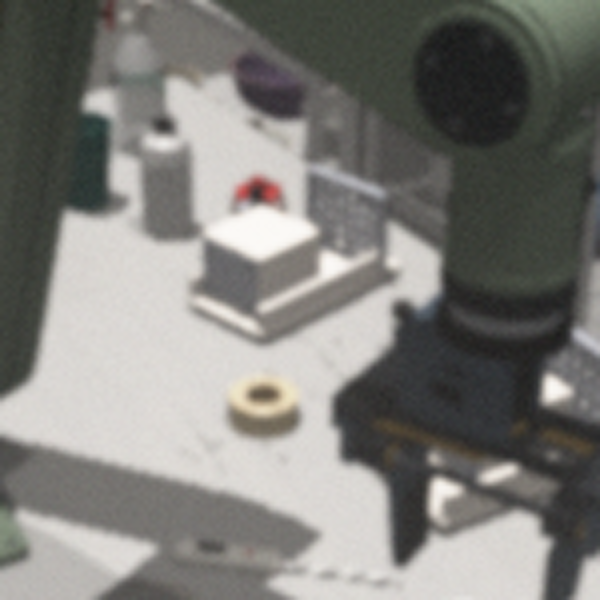

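The side crop shows the same top face: (262,262) is the near -y corner, (203,238) the near +y corner, (262,207) the far +y corner and (318,232) the far -y corner. I'll fit both views together.

Run:
```python
from h import *
from scipy.optimize import least_squares
a=cam("scene");b=cam("side")
pa=np.array([(430,245),(398,332),(245,315),(297,238)])/5+150
pb=np.array([(262,262),(203,238),(262,207),(318,232)])/4+[190,110]
loc=np.array([(0,-.046),(0,.046),(.1,.046),(.1,-.046)])
def f(p):
    x,y,t,z=p;c,s=np.cos(t),np.sin(t)
    W=np.c_[x+c*loc[:,0]-s*loc[:,1],y+s*loc[:,0]+c*loc[:,1],np.full(4,z)]
    return np.r_[(np.array([proj(a,w) for w in W])-pa).ravel(),(np.array([proj(b,w) for w in W])-pb).ravel()]
r=least_squares(f,[.434,.153,.3,.1]);print(r.x.round(3),np.degrees(r.x[2]),r.fun.round(1))
```

```text
[0.432 0.158 0.289 0.094] 16.579992637883493 [ 1.6  0.7  1.  -0.1 -0.7  0.1 -2.1 -0.7 -0.6  0.4 -1.1 -0.4  0.4  0.1
  1.6  0.2]
```

Face ≈ (0.433, 0.155), pushing yaw ≈ 16.6°. I turn the tool by 9° so that tool x is the pushing direction, then travel high up with the fingers closed.

```bash
python3 -m crank '[{"linear":[0,0,0],"twist":[0,0,0.0125]},{"linear":[0,0,0],"twist":[0,0,0.025]},{"linear":[0,0,0],"twist":[0,0,0.025]}]' -1
for i in 1; do python3 -m crank '[{"linear":[0.12,-0.25,0],"twist":[0,0,0]},{"linear":[0.24,-0.5,0],"twist":[0,0,0]},{"linear":[0.36,-0.75,0],"twist":[0,0,0]},{"linear":[0.48,-0.98,0],"twist":[0,0,0]},{"linear":[0.48,-0.98,0],"twist":[0,0,0]}]'; done
```

```text
clock: 2.1
eef_pos: [0.249, -0.5183, 0.233]
eef_rot: [0.989, 0.145, 0.0, 0.0]
wrist_force: [0.1, 0.3, -0.8]
grip_width: 0.0702
grip_force: 0.0
clock: 2.6
eef_pos: [0.2757, -0.3528, 0.2332]
eef_rot: [0.989, 0.147, 0.0, -0.001]
wrist_force: [-0.3, -0.5, 0.3]
grip_width: 0.0301
grip_force: 0.0
```

```bash
python3 -m crank '[{"linear":[0.16,-0.33,0],"twist":[0,0,0]},{"linear":[0.32,-0.66,0],"twist":[0,0,0]},{"linear":[0.48,-0.99,0],"twist":[0,0,0]},{"linear":[0.48,-0.99,0],"twist":[0,0,0]}]'
python3 -m crank '[{"linear":[0.16,-0.33,0],"twist":[0,0,0]},{"linear":[0.32,-0.66,0],"twist":[0,0,0]},{"linear":[0.48,-0.99,0],"twist":[0,0,0]},{"linear":[0.48,-0.99,0],"twist":[0,0,0]}]'
python3 -m crank '[{"linear":[0.16,-0.33,0],"twist":[0,0,0]},{"linear":[0.32,-0.66,0],"twist":[0,0,0]},{"linear":[0.48,-0.99,0],"twist":[0,0,0]},{"linear":[0.48,-0.99,0],"twist":[0,0,0]},{"linear":[0.48,-0.99,0],"twist":[0,0,0]}]'
python3 - <<'E'
from h import *
s=readout.get_state();print(s["eef_pos"].round(4),s["grip_width"])
d=eyes.get_image("wrist");cv2.imwrite("pics/w1.png",d["color"][:,:,::-1])
M=Rot.from_quat(s["eef_rot"]).as_matrix();T=d["T_tool_cam"]
for r in eyes.spot_point("wrist","cutter_push_face")+eyes.spot_point("wrist","cutter"):
    p=r["location"];ray=M@T[:3,:3]@np.linalg.solve(d["mtx"],[p[1],p[0],1]);c=s["eef_pos"]+M@T[:3,3]
    print(np.round(p,1),round(r["p"],2),[(c+ray*(z-c[2])/ray[2]).round(3).tolist() for z in(.07,0)])
E
```

```text
clock: 3.0
eef_pos: [0.302, -0.1911, 0.2331]
eef_rot: [0.989, 0.147, 0.0, -0.0]
wrist_force: [0.6, -0.7, 0.0]
grip_width: 0.0004
grip_force: 0.0
clock: 3.4
eef_pos: [0.3293, -0.0279, 0.2334]
eef_rot: [0.989, 0.148, 0.001, -0.0]
wrist_force: [0.8, 0.1, -0.1]
grip_width: 0.0003
grip_force: 0.0
clock: 3.9
eef_pos: [0.3561, 0.1337, 0.233]
eef_rot: [0.989, 0.148, 0.0, -0.0]
wrist_force: [-0.4, 0.1, -1.1]
grip_width: 0.0002
grip_force: 0.0
[0.3561 0.1337 0.233 ] 0.0002044946676339783
[ 92.  251.1] 0.77 [[0.432, 0.164, 0.07], [0.432, 0.166, 0.0]]
```

View pics/w1.png

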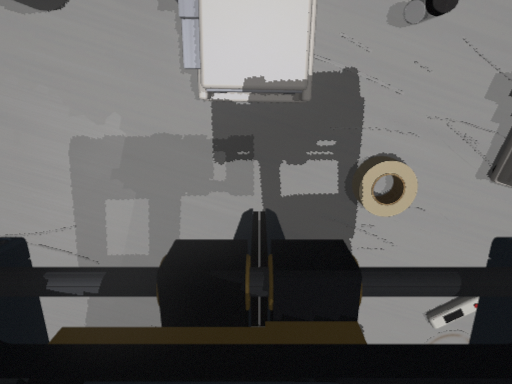

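The wrist view shows the plate square to the fingers and centred: its bottom edge runs from (207,92) to (307,96), and the fingers sit at col 259. I descend and approach.

```bash
python3 -m crank '[{"linear":[0,0,0.3],"twist":[0,0,0]},{"linear":[0,0,0.6],"twist":[0,0,0]},{"linear":[0,0,0.85],"twist":[0,0,0]},{"linear":[0,0,0.98],"twist":[0,0,0]},{"linear":[0,0,0.98],"twist":[0,0,0]},{"linear":[0,0,0.98],"twist":[0,0,0]}]'
python3 -m crank '[{"linear":[0.1,0,0],"twist":[0,0,0]},{"linear":[0.2,0,0],"twist":[0,0,0]},{"linear":[0.3,0,0],"twist":[0,0,0]},{"linear":[0.37,0,0],"twist":[0,0,0]},{"linear":[0.44,0,0],"twist":[0,0,0]},{"linear":[0.5,0,0],"twist":[0,0,0]},{"linear":[0.56,0,0],"twist":[0,0,0]},{"linear":[0.6,0,0],"twist":[0,0,0]},{"linear":[0.6,0,0],"twist":[0,0,0]}]'
```

```text
clock: 4.65
eef_pos: [0.3557, 0.131, 0.0865]
eef_rot: [0.99, 0.144, 0.0, 0.0]
wrist_force: [0.2, -0.0, 0.6]
grip_width: 0.0005
grip_force: 0.0
clock: 5.55
eef_pos: [0.4403, 0.1571, 0.0858]
eef_rot: [0.989, 0.145, -0.002, 0.001]
wrist_force: [-3.1, -1.9, 1.9]
grip_width: 0.0004
grip_force: 2.0
```

In contact at about 4 N. I keep pushing in small steps.

```bash
python3 -m crank '[{"linear":[0.06,0,0],"twist":[0,0,0]},{"linear":[0.12,0,0],"twist":[0,0,0]},{"linear":[0.17,0,0],"twist":[0,0,0]},{"linear":[0.22,0,0],"twist":[0,0,0]},{"linear":[0.25,0,0],"twist":[0,0,0]},{"linear":[0.27,0,0],"twist":[0,0,0]},{"linear":[0.27,0,0],"twist":[0,0,0]}]'
python3 -m crank '[{"linear":[0.01,0,0],"twist":[0,0,0]},{"linear":[0.02,0,0],"twist":[0,0,0]},{"linear":[0.02,0,0],"twist":[0,0,0]}]'
```

```text
clock: 6.25
eef_pos: [0.4782, 0.168, 0.0856]
eef_rot: [0.989, 0.145, -0.003, 0.001]
wrist_force: [-5.4, -3.9, 3.6]
grip_width: 0.0003
grip_force: 3.2
clock: 6.55
eef_pos: [0.4807, 0.1687, 0.0856]
eef_rot: [0.989, 0.145, -0.003, 0.001]
wrist_force: [-5.9, -4.3, 3.4]
grip_width: 0.0005
grip_force: 3.4
```

```bash
python3 -m crank '[{"linear":[0.01,0,0],"twist":[0,0,0]},{"linear":[0.02,0,0],"twist":[0,0,0]},{"linear":[0.03,0,0],"twist":[0,0,0]},{"linear":[0.03,0,0],"twist":[0,0,0]}]'
```

```text
clock: 6.95
eef_pos: [0.4849, 0.1699, 0.0856]
eef_rot: [0.989, 0.145, -0.003, 0.001]
wrist_force: [-5.4, -4.5, 4.0]
grip_width: 0.0005
grip_force: 3.5
```

```bash
python3 -m crank '[{"linear":[0.01,0,0],"twist":[0,0,0]},{"linear":[0.02,0,0],"twist":[0,0,0]},{"linear":[0.02,0,0],"twist":[0,0,0]}]'
```

```text
clock: 7.25
eef_pos: [0.4854, 0.17, 0.0856]
eef_rot: [0.989, 0.145, -0.006, 0.002]
wrist_force: [-11.3, -6.6, 9.6]
grip_width: 0.0003
grip_force: 6.5
```

The advance stopped and the force doubled, so this is the far stop. I hold briefly, then withdraw.

```bash
python3 -m crank '[{"linear":[0.01,0,0],"twist":[0,0,0]},{"linear":[0.01,0,0],"twist":[0,0,0]},{"linear":[0.01,0,0],"twist":[0,0,0]}]'
python3 -m crank '[{"linear":[-0.1,0,0],"twist":[0,0,0]},{"linear":[-0.25,0,0],"twist":[0,0,0]},{"linear":[-0.4,0,0],"twist":[0,0,0]},{"linear":[-0.6,0,0],"twist":[0,0,0]},{"linear":[-0.8,0,0],"twist":[0,0,0]},{"linear":[-0.8,0,0],"twist":[0,0,0]},{"linear":[-0.8,0,-0.3],"twist":[0,0,0]},{"linear":[-0.8,0,-0.6],"twist":[0,0,0]},{"linear":[-0.8,0,-0.95],"twist":[0,0,0]},{"linear":[-0.8,0,-0.95],"twist":[0,0,0]},{"linear":[-0.8,0,-0.95],"twist":[0,0,0]}]'
python3 - <<'E'
from h import *
d=eyes.get_image("wrist");cv2.imwrite("pics/w2.png",d["color"][:,:,::-1])
a=eyes.get_image("scene");cv2.imwrite("pics/c3.png",cv2.resize(a["color"][150:260,150:300,::-1],None,fx=5,fy=5,interpolation=cv2.INTER_CUBIC))
E
```

```text
clock: 7.55
eef_pos: [0.4854, 0.1701, 0.0856]
eef_rot: [0.989, 0.145, -0.007, 0.002]
wrist_force: [-15.2, -7.4, 12.9]
grip_width: -0.0001
grip_force: 8.1
clock: 8.65
eef_pos: [0.3783, 0.1389, 0.23]
eef_rot: [0.989, 0.145, 0.003, -0.0]
wrist_force: [0.6, 0.1, 0.4]
grip_width: 0.0006
grip_force: 0.0
```

View pics/c3.png

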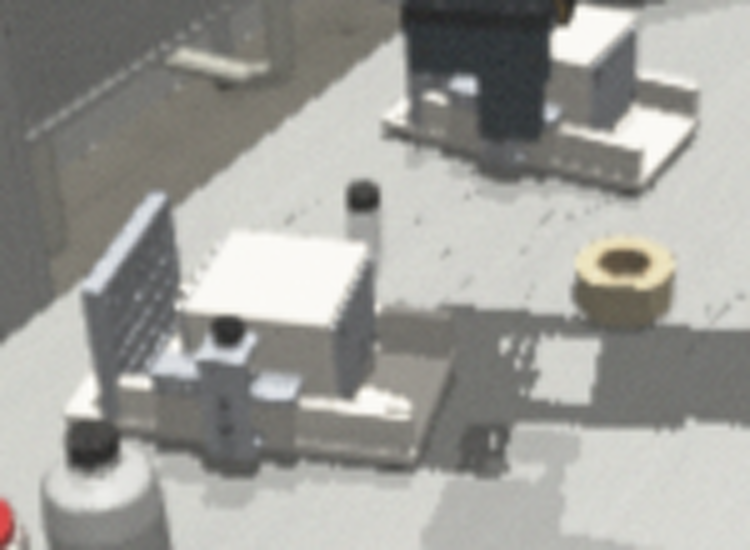

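The crop shows the pusher standing half-way: its near edge moved from col 398 to 335, and the black pin knob is lower (row 330, was 318), as on the parked cutter. Nothing else has moved, so I hand it in.

```bash
python3 -c "
from bench import close_job
print(close_job())"
```

```text
the job is handed in; nothing more can be done
None
```

I pushed the second cutter's pusher to its far stop and released it; the last picture shows it latched half-way with its pin dropped and nothing else moved, and I handed the job in (no verdict came back).

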